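Bolt the hatch of an amber tumbling barrel

ROBOT

A 6-joint arm with a two-finger parallel gripper is mounted at the origin on a cart in front of the work surface, level with it; the furniture and walls round the work are solid. World frame = base frame: x ahead of the robot, y to its left, z up, the work surface at z = 0. Lengths are in m, angles in rad, forces in N, time in s.
With the tool pointing down it reaches from about 0.3 to 0.85 m from the base axis. Payload 4.2 kg.
Tool frame: the origin (TCP) lies midway between the tips of the shut fingers; the grasp point (between the pads) lies 19 mm behind it; z points along the fingers, y is the direction in which the jaws open and shut (so a half turn about z gives the same grasp; the last joint's range is limited). The gripper opens to 91 mm and grips with 3 to 60 N. Pads are 32 mm wide; open, the fingers measure 118 mm over their backs; the gripper's body (76 mm by 178 mm) begins 60 mm behind the grasp point.
Start: joints at [1.314, 0.32, 1.565, -0, 1.257, -0.02], TCP at [0.135, 0.559, 0.182] pointing down, gripper open.
Joint ranges: [-3.11, 3.11], [-0.84, 2.01], [0.21, 2.61], [-1.34, 4.49], [0.05, 2.63], [-2.56, 2.56]. Speed limits (rad/s): [2.57, 2.57, 3.14, 3.14, 3.14, 3.14].

INTERFACE

Orientations are given as a rotation vector (axis times angle).
In Python, from station import manip, imaging, order gives the robot as it stands.
- The arm moves only by the tool step_arm, never from a script. Its arguments are lists of equal length, an entry for each row: "hand": the finger opening in mm, from 0 to 91.2; "travel": the shift along the tool's x, y, z in mm, a list of three; "turn": the turn about the tool's z in rad. In form: {"hand": [hand, ...], "travel": [[tx, ty, tz], ...], "turn": [turn, ...]}. A call has 1 to 12 rows; each row is the pose to reach, as a shift and turn from the pose measured when the call began, along the tool's axes at that moment; what a row does not reach only later rows make up. A row lasts 1/10 s, in which the tool goes at most 50 mm and 8.59 degrees, less where a joint would pass 70% of its speed; a pose out of reach is approached as far as the arm can. A call with a gripper value outside its range is refused whole. The fingers move at their own pace and stop on an object; the grip force is fixed at half the most. Time passes only in rows, so rows that repeat a pose let the fingers close. It gives the time, the measured TCP pose, the force and the opening at its end, in the units of the state.
- manip.state(): the state, without advancing time (a new reading comes with each control period).
- imaging.read_camera(name): name is "scene" or "top" or "wrist"; returns the picture (480x640x3 uint8, red, green, blue); there is no depth.
- imaging.calibration(name): a dict with "mtx" (3x3 intrinsics, pixels), "rvec" (rotation vector, rad) and "tvec" (3), from world to camera coordinates, as OpenCV has them; the wrist camera has in their place "tool_from_camera" (4x4, takes a point from camera to tool coordinates, whose origin is the TCP and whose axes are the flange's). Camera axes: x right, y down, z forward; pixel columns grow to the right and rows downward; lengths in m; the calibration is good to about 2 mm. A picture is of the moment at which its call begins: read the wrist's pose just before it. calibration takes no time and is no camera call.
- order.job_done(): hands the job in, once; it reports no verdict.
Trained networks look in the newest picture that a camera, given by its name, has taken for a name from the list of things; names that differ only in an ending like _2 or _b are one class to them, and where a whole thing is asked for, a point or a joint stands for the part that bears it (a point fixed in the world has none). Each returns a list of dicts, best first, with "confidence" (0 to 1); they miss things now and then, are a little off and sometimes report something else, mostly with a low value. They report only what shows in the picture. A call takes as long as a camera call.
- imaging.silhouettes(camera, thing): "region" (480x640 bool, what is visible of it).
- imaging.place_of(camera, thing): "centre" ([x, y, z] in m, in world coordinates, good to about 4 mm: a listed point, or the origin of a listed thing).
The state is a dict: "t": time; "joints": joint angles; "joint_velocities": joint speeds; "joint_efforts": joint torques, N m; "ee_pos": TCP position; "ee_rot": TCP orientation; "ft_force": force on the tool from outside, world axes, zero at the start; "wrist_torque": the same for the moment, N m; "opening": finger opening in m.
Only numpy, scipy, OpenCV 4.12 (cv2) and the standard library are available. Lean on these libraries where they do the work, as an engineer would, in place of code of your own. Each camera call takes 0.05 s, during which the arm holds its last target. There are 200 camera calls.

TASK

The tumbling barrel is loaded with raw amber. With your fingertips, press its hatch fully shut, then push the upright bolt handle along its slot until the bolt is fully home in the hatch's keeper, and push the handle over to the right into the side leg of the slot, fully down, so that the bolt cannot shake back when the barrel turns. Nothing needs gripping or lifting; do not force anything, do not swing the hatch further open, and leave the bowl, vial, needle stand and amber lump where they stand.

Things in the scene. Friction and masses are not known exactly. Their poses are not given: they have to be found in the camera images.
- tumbler: dark blue hexagonal barrel, 226 mm long, 150 mm across flats, in a grey stand fixed to the table (base 262 x 146 mm). Origin: on the table under the barrel's middle; x = barrel axis, away from the robot to the pulley end; y = left; z = up. Offsets below are in this frame. Hatch on the far half of its top, bolt on the near half. It does not turn. Mind the tall motor post at the table's left near corner (world x 0.31, y 0.26): pass it with the arm folded back
- sleeve_notch (a point): where the two legs of the L-shaped slot meet, on the axis (y 0, z 189.5) of the bolt's dark steel sleeve, 26 mm across, x -96 to -14, top at z 202. The straight leg runs along the sleeve's top from x -84 to this point (x -42): the handle stands in it and travels 36 mm to +x. The side leg, 13 mm wide, runs from here down the right (-y) side
- hatch (a joint): hatch hinge along the left (+y) edge (axis y +41.5, z 179 mm): 0 = shut, positive = open (rad), the right-hand edge lifts; starts 0.4 to 0.85, opens to 1.2. Stiff enough to stay where it is left; closing takes about 2 to 6 N pressed down over its middle
- hatch_press (a point): middle of the outer face of the hatch, an aluminium plate 106 mm (x -2 to +104) by 80 mm: 42 mm to its right-hand edge and to its hinge. At x +4 to +24, within 13 mm of the middle line, a steel keeper (square staple) that the bolt enters stands 21 mm high; the rest is flat (a black rubber patch, low screws). Shut: this point is at x +51, y 0, z 181 mm
- hatch_edge (a point): middle of the hatch's free (right-hand) edge, on its outer face; when shut, at x +51, y -42, z 181 mm. The barrel's top flat round the hatch is level at z 175, y -43 to +43
- bolt (a joint): travel of the bolt along +x in m: 0 = drawn right back, 0.0365 = stop, fully home in the keeper; starts 0 to 0.004. A stiff slide, about 3 N to push; stays where it is left. Its handle travels with it
- bolt_handle (a joint): turn of the bolt handle about the bolt axis, rad: 0 = straight up, positive = over to the right (-y) and down, 1.35 = stop, fully down in the side leg. The slot holds it upright (within about 0.3) until the bolt has travelled 0.034 or more; once it is down the bolt cannot slide. Light: under 1 N at the knob; it stays where it is left
- handle_knob (a point): centre of the black ball knob, 23 mm across, on the handle, a round rod 9 mm thick; knob centre 56 mm from the bolt axis. Upright: knob centre at z 245.5, its top at z 257 mm, bare rod between z 202 and 234 mm. Fully down: knob centre 54.6 mm to the right of the bolt axis, at z 202 mm
- handle_root (a point): foot of the handle, on the bolt axis (y 0, z 189.5 mm); x -78 mm with the bolt drawn right back, x -41.5 mm with it fully home
- bowl_mid (a point): empty turned wooden bowl, 91 mm across, 40 mm high, loose, left of the barrel's far end; point at its centre half-way up; leave alone
- vial_mid (a point): corked glass vial, 19 mm across, 48 mm high, loose, left of the barrel; point at its centre half-way up; leave alone
- needles_mid (a point): round cork stand with needles, 40 mm across, 46 mm high, loose, beyond the barrel's pulley; point at its centre half-way up; leave alone
- lump_mid (a point): loose lump of raw brown amber, 28 x 36 x 17 mm, between the robot and the barrel; point at its centre half-way up; leave alone

How it is judged:
On the way, in this order (a step that is already met when the one before it is completed fails the run):
1. the hatch is pressed shut while the bolt is still drawn back (value of joint hatch below 0.04 rad and value of joint bolt below 0.02 m), for 0.2 s.
2. the bolt is fully home, with its handle still up (value of joint hatch below 0.04 rad and value of joint bolt above 0.033 m and value of joint bolt_handle below 0.9 rad).
3. the handle is laid fully down in the side leg of the slot (value of joint bolt above 0.033 m and value of joint bolt_handle above 1.2 rad), for 0.2 s.
At the end, for the whole second after the job is handed in: The hatch is shut (within 0.04 rad), the bolt is home (33 mm or more of its 36.5 mm travel) and its handle is down in the side leg (1.2 rad or more of 1.35), all at rest; the four loose things are within 20 mm of where they stood (all of step 3 and value of joint hatch below 0.04 rad and velocity of joint hatch between -0.05 and 0.05 rad/s and velocity of joint bolt between -0.005 and 0.005 m/s and velocity of joint bolt_handle between -0.05 and 0.05 rad/s and distance of each of bowl_mid, vial_mid, needles_mid, lump_mid from where it was at the start of the episode below 0.02 m); the robot touches nothing.
It fails at once if a bystander (bowl, vial, needle stand, amber lump) is lifted, carried or knocked more than 20 mm (distance of any of bowl_mid, vial_mid, needles_mid, lump_mid from where it was at the start of the episode above 0.02 m).
It fails at once if the hatch is swung further open (value of joint hatch above 1.05 rad).
It fails at once if the hatch, bolt or barrel is forced (pushed with more than 60 N) (contact force between the fingers and tumbler above 60 N).
It also fails if it takes over 61 s, if anything falls off the work surface, if the arm or the gripper's body presses on something with over 40 N, if the wrist force passes 120 N, or if a joint passes its speed limit or range.

## Working session

There is one attempt and no reset: what is moved stays moved. The work goes in short steps, Python scripts to look and compute and a tool call to move; the robot and the scene stay as the last step left them, time stands still between calls to the robot, and variables do not carry over. Pictures are saved under pics/ and viewed, about 8 in all and at most 12, crops included, and the job is handed in when it is done.

Besides the shell and the picture viewer there is one more tool, called after "Emit:" by a JSON object that holds its "name" and its "arguments". step_arm: Moves the arm, as the interface text tells. Its arguments: {"type":"object","properties":{"hand":{"type":"array"},"travel":{"type":"array"},"turn":{"type":"array"}},"required":["hand","travel","turn"]}

```bash
mkdir -p pics; ls; cat > h.py <<'E'
import numpy as np, cv2
from station import manip, imaging, order
from scipy.spatial.transform import Rotation as R
np.set_printoptions(precision=4, suppress=True)
def snap(cam,name):
    im=imaging.read_camera(cam); cv2.imwrite(f'pics/{name}.png',im[:,:,::-1]); return im
def proj(cam,P):
    c=imaging.calibration(cam); return cv2.projectPoints(np.array(P,float).reshape(-1,1,3),np.array(c['rvec'],float),np.array(c['tvec'],float),np.array(c['mtx'],float),None)[0][:,0]
def to_tool(p):
    s=manip.state(); return R.from_rotvec(s['ee_rot']).inv().apply(np.array(p)-s['ee_pos'])*1000
E
python3 - <<'E'
from h import *
s=manip.state(); print({k:np.array(v) for k,v in s.items()}); print(R.from_rotvec(s['ee_rot']).as_matrix())
a=snap('scene','s0'); b=snap('top','t0'); cv2.imwrite('pics/both0.png',cv2.resize(np.vstack([a,b])[:,:,::-1],None,fx=.62,fy=.62,interpolation=cv2.INTER_AREA))
for n in ['tumbler','sleeve_notch','hatch_press','hatch_edge','handle_knob','handle_root','bowl_mid','vial_mid','needles_mid','lump_mid']:
    for c in ['scene','top']:
        r=imaging.place_of(c,n); print(n,c,[(np.array(x['centre']),round(x['confidence'],2)) for x in r[:2]])
print(manip.state()['t'])
E
```

```text
pics
{'t': array(0.), 'joints': array([ 1.314 ,  0.3203,  1.5657,  0.    ,  1.2574, -0.02  ]), 'joint_velocities': array([ 0.0005,  0.0007, -0.001 ,  0.0006,  0.0015,  0.0009]), 'joint_efforts': array([  0.002 , -41.2473, -23.198 ,   0.0729,   0.0455,  -0.0001]), 'ee_pos': array([0.1348, 0.5584, 0.1809]), 'ee_rot': array([-0.3711, -3.1193,  0.0028]), 'ft_force': array([-0.4053, -0.3805,  0.1327]), 'wrist_torque': array([ 0.0147, -0.0424,  0.0459]), 'opening': array(0.0912)}
[[-0.9721  0.2346 -0.0005]
 [ 0.2346  0.9721 -0.0017]
 [ 0.     -0.0018 -1.    ]]
tumbler scene [(array([ 0.5772, -0.134 ,  0.0021]), 0.72), (array([ 0.7282, -0.0028,  0.0163]), 0.26)]
tumbler top []
sleeve_notch scene [(array([ 0.5403, -0.1332,  0.189 ]), 0.68)]
sleeve_notch top [(array([ 0.5417, -0.1299,  0.188 ]), 0.97)]
hatch_press scene [(array([ 0.633 , -0.1224,  0.2059]), 0.92)]
hatch_press top [(array([ 0.6283, -0.1208,  0.2032]), 0.68)]
hatch_edge scene [(array([ 0.6282, -0.1545,  0.23  ]), 0.67)]
hatch_edge top [(array([ 0.6298, -0.1551,  0.2289]), 0.79)]
handle_knob scene [(array([ 0.4999, -0.1391,  0.2497]), 0.7)]
handle_knob top [(array([ 0.5017, -0.1373,  0.2449]), 0.64)]
handle_root scene [(array([ 0.5001, -0.1361,  0.1876]), 0.79)]
handle_root top [(array([ 0.6285, -0.157 ,  0.2291]), 0.2)]
bowl_mid scene []
bowl_mid top [(array([ 0.7237, -0.0018,  0.0213]), 0.95)]
vial_mid scene [(array([ 0.6519, -0.028 ,  0.0221]), 0.5)]
vial_mid top [(array([ 0.6519, -0.0299,  0.0211]), 0.43)]
needles_mid scene [(array([ 0.7611, -0.1285,  0.0206]), 0.97), (array([ 0.501 , -0.1371,  0.1901]), 0.58)]
needles_mid top [(array([ 0.7611, -0.1259,  0.0245]), 0.62)]
lump_mid scene [(array([ 0.6323, -0.1241,  0.2031]), 0.22)]
lump_mid top [(array([ 0.4155, -0.15  ,  0.0076]), 0.59)]
1.1
```

View pics/both0.png

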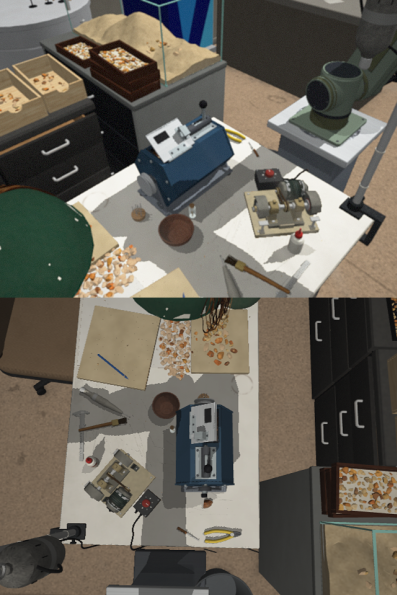

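The small composite shows the barrel with its hatch open, the handle upright at the near end, and the post at the table's corner. Next I'll fit the tumbler pose, and check the post and the wrist camera's mounting.

```bash
python3 - <<'E'
from h import *
from scipy.optimize import least_squares
def model(p):
    x,y,ps,th,b=p
    hin=np.array([41.5,179.]); 
    def hp(w): # w mm from hinge, 2mm above axis
        return np.array([51,41.5-w*np.cos(th)+2*np.sin(th),179+w*np.sin(th)+2*np.cos(th)])
    L=[[-42,0,189.5],hp(41.5),hp(83.5),[-78+b,0,245.5],[-78+b,0,189.5],[0,0,0]]
    Rz=R.from_euler('z',ps).as_matrix()
    return np.array(L)/1000@Rz.T+[x,y,0]
M=[(0,[.5403,-.1332,.189]),(0,[.5417,-.1299,.188]),(1,[.633,-.1224,.2059]),(1,[.6283,-.1208,.2032]),(2,[.6282,-.1545,.23]),(2,[.6298,-.1551,.2289]),(3,[.4999,-.1391,.2497]),(3,[.5017,-.1373,.2449]),(4,[.5001,-.1361,.1876]),(5,[.5772,-.134,.0021])]
f=lambda p:np.concatenate([(model(p)[i]-m)*1000 for i,m in M]+[[(p[4]-2)/2]])
r=least_squares(f,[.58,-.13,0,.6,2],x_scale=[.01,.01,.1,.1,2],loss='soft_l1',f_scale=3); print(r.x); print(f(r.x)[:-1].reshape(-1,3))
np.save('fit.npy',r.x)
print(imaging.calibration('wrist')['tool_from_camera'],imaging.calibration('wrist')['mtx'])
im=cv2.imread('pics/t0.png'); sc=cv2.imread('pics/s0.png')
for z in np.arange(0,.7,.1):
    for c,i in(('top',im),('scene',sc)):
        u=proj(c,[.31,.26,z])[0]; cv2.circle(i,tuple(int(v) for v in u),3,(0,0,255),1)
for c,i in(('top',im),('scene',sc)):
    for u in proj(c,model(r.x)): cv2.circle(i,tuple(int(v) for v in u),2,(0,255,0),-1)
cv2.imwrite('pics/v1.png',cv2.resize(np.hstack([im[50:480,50:450],sc[100:480,200:640][:, :][:380].copy() if 0 else cv2.copyMakeBorder(sc[100:480,240:640],0,50,0,0,cv2.BORDER_CONSTANT)]),(800,430)))
E
```

```text
[ 0.5792 -0.1327  0.046   0.6266 -0.5481]
[[-3.0747 -1.3909  0.5   ]
 [-4.4747 -4.6909  1.5   ]
 [-3.2893  1.1302 -0.9459]
 [ 1.4107 -0.4698  1.7541]
 [ 3.0746 -0.7559 -0.4187]
 [ 1.4746 -0.1559  0.6813]
 [ 0.8158  2.8291 -4.2   ]
 [-0.9842  1.0291  0.6   ]
 [ 0.6158 -0.1709  1.9   ]
 [ 1.9809  1.3398 -2.1   ]]
[[ 0.     -0.9653 -0.2611  0.0728]
 [ 1.     -0.0001  0.0005 -0.0006]
 [-0.0005 -0.2611  0.9653 -0.202 ]
 [ 0.      0.      0.      1.    ]] [[334.8683   0.     314.8351]
 [  0.     334.8683 243.0665]
 [  0.       0.       1.    ]]
```

View pics/v1.png

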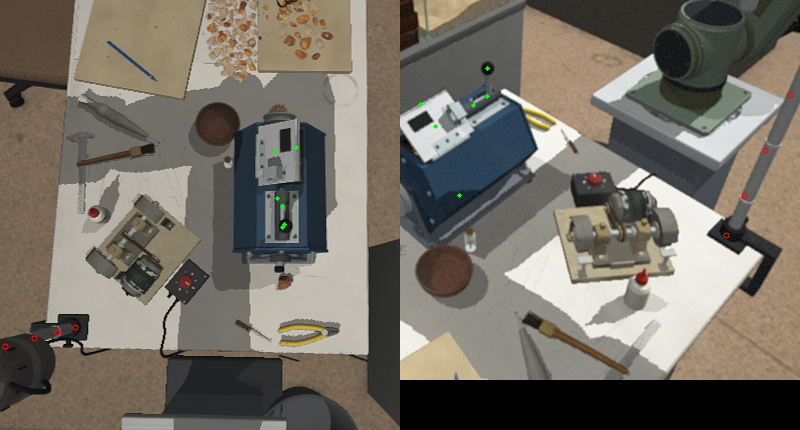

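The fit lands on the barrel, with overlay points at the knob (485,68), sleeve and hatch. The post foot is at about (727,235) in the scene half. I'll take a closer look at the post and motor.

```bash
python3 - <<'E'
from h import *
im=cv2.imread('pics/t0.png'); sc=cv2.imread('pics/s0.png')
s=manip.state()
for z in [0,.1,.2,.3,.4,.5,.6]:
    print(z,proj('top',[.31,.26,z])[0],proj('scene',[.31,.26,z])[0])
print('tcp',proj('top',s['ee_pos'])[0],'base',proj('top',[[0,0,0],[0,0,.3]]), 'flange',proj('top',s['ee_pos']+[0,0,.25])[0])
c=imaging.calibration('top');print('campos',-R.from_rotvec(np.ravel(c['rvec'])).inv().apply(np.ravel(c['tvec'])))
cv2.imwrite('pics/v2.png',np.hstack([cv2.resize(im[330:480,0:340],(600,265))[:, :400],cv2.resize(sc[0:265,340:640],(400,353))[:265]]))
E
```

```text
0 [125.5454 377.5403] [566.3569 335.8517]
0.1 [107.0576 382.6601] [584.4568 296.3842]
0.2 [ 84.3955 388.9358] [605.5709 250.3443]
0.3 [ 55.9654 396.8089] [630.5205 195.9412]
0.4 [ 19.2443 406.978 ] [660.4548 130.6684]
0.5 [-30.0142 420.619 ] [697.0338  50.9069]
0.6 [-99.5522 439.876 ] [742.7461 -48.7699]
tcp [-111.3171  497.1597] base [[250.3134 550.0827]
 [226.9374 640.7727]] flange [-279.9706  565.6047]
campos [ 0.4174 -0.0965  1.108 ]
```

View pics/v2.png

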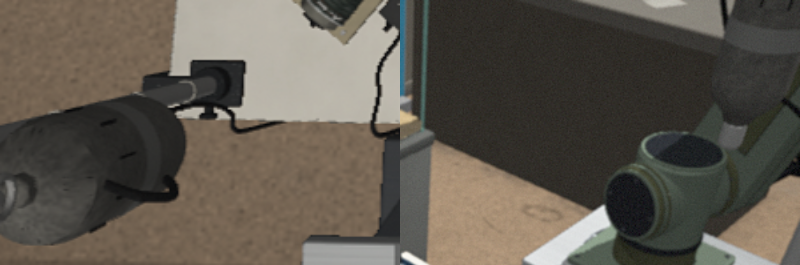

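The crop shows the flex-shaft motor hanging from the post, with its chuck at about scene pixel (591,105) and its right end at about top pixel (95,415). I'll triangulate it.

```bash
python3 - <<'E'
from h import *
def tri(a,b):
    P=[];U=[]
    for c,u in(('scene',a),('top',b)):
        k=imaging.calibration(c); Rm=R.from_rotvec(np.ravel(k['rvec'])).as_matrix()
        P.append(np.array(k['mtx'])@np.c_[Rm,np.ravel(k['tvec'])]); U.append(np.array(u,float).reshape(2,1))
    X=cv2.triangulatePoints(P[0],P[1],U[0],U[1])[:,0]; X=X[:3]/X[3]; return X,proj('scene',X)[0],proj('top',X)[0]
print(tri((591,105),(85,412)),tri((591,105),(75,420)))
print(tri((575,60),(62,390)))
for p in [[.2,.2,.4],[.2,.2,.3],[.25,.2,.3],[.25,.25,.35]]: print(p,proj('scene',p)[0],proj('top',p)[0])
E
```

```text
(array([0.308 , 0.1733, 0.4033]), array([594.0317, 104.6011]), array([ 87.9182, 410.7001])) (array([0.3016, 0.1779, 0.4041]), array([599.8631, 103.5958]), array([ 83.455 , 416.1017]))
(array([0.3482, 0.1624, 0.4756]), array([589.0846,  57.6217]), array([ 75.3396, 383.5367]))
[0.2, 0.2, 0.4] [647.9374  87.5537] [ 58.5361 502.1507]
[0.2, 0.2, 0.3] [622.2664 149.2307] [ 90.9779 479.3635]
[0.25, 0.2, 0.3] [607.2674 161.8255] [ 94.2968 441.8306]
[0.25, 0.25, 0.35] [655.8488 144.9653] [ 41.5058 448.8476]
```

Emit:
{"name": "step_arm", "arguments": {"hand": [0, 0, 0, 0, 0, 0, 0, 0, 0, 0, 0, 0], "travel": [[0, -15, 5], [0, -40, 12], [0, -70, 20], [0, -100, 28], [0, -130, 36], [0, -160, 44], [0, -190, 52], [0, -220, 60], [0, -250, 66], [0, -280, 70], [0, -300, 70], [0, -304, 70]], "turn": [-0.13, -0.27, -0.41, -0.55, -0.69, -0.83, -0.97, -1.11, -1.25, -1.39, -1.53, -1.57]}}

```text
t: 2.3
ee_pos: [0.0629, 0.2608, 0.1114]
ee_rot: [1.946, -2.465, 0.001]
ft_force: [-0.4, 0.8, 0.2]
opening: 0.0003
```

```bash
python3 - <<'E'
from h import *
s=manip.state(); p=s['ee_pos']; print(s['t'],p,np.hypot(*p[:2]),np.arctan2(p[1],p[0]),s['joints'],s['ft_force'],s['opening']); M=R.from_rotvec(s['ee_rot']).as_matrix();print(M)
# fit a2,L: r=a2 s2+L s23+e
# swing waypoints
r=.265
a0=np.arctan2(p[1],p[0])
for k in range(1,13):
    a=a0-k*0.115
    print(k,round(a,3),np.round(to_tool([r*np.cos(a),r*np.sin(a),.105])))
E
```

```text
2.3 [0.0629 0.2608 0.1114] 0.26826958888264374 1.3342319626621268 [ 1.2914 -0.1134  2.2624 -0.      0.9938 -1.6158] [-0.3896  0.8097  0.2359] 0.0003493680765387701
[[-0.2322 -0.9727 -0.0003]
 [-0.9727  0.2322 -0.0012]
 [ 0.0012  0.     -1.    ]]
1 1.219 [  5. -30.   6.]
2 1.104 [ 10. -60.   6.]
3 0.989 [ 19. -90.   6.]
4 0.874 [  31. -118.    6.]
5 0.759 [  46. -144.    6.]
6 0.644 [  64. -169.    7.]
7 0.529 [  85. -191.    7.]
8 0.414 [ 108. -211.    7.]
9 0.299 [ 133. -228.    7.]
10 0.184 [ 161. -242.    7.]
11 0.069 [ 189. -252.    7.]
12 -0.046 [ 219. -260.    7.]
```

```bash
python3 - <<'E'
from h import *
s=manip.state(); p=s['ee_pos']; a0=np.arctan2(p[1],p[0])
for k in range(1,13):
    a=a0-k*0.115; r=max(.233,.268-.009*k) if k<10 else .233+(k-9)*.012
    print(np.round(to_tool([r*np.cos(a),r*np.sin(a),.105])),round(k*.115,2))
E
```

```text
[ 11. -30.   6.] 0.12
[ 25. -57.   6.] 0.23
[ 42. -81.   6.] 0.35
[  60. -103.    7.] 0.46
[  73. -127.    7.] 0.58
[  89. -148.    7.] 0.69
[ 107. -168.    7.] 0.81
[ 128. -185.    7.] 0.92
[ 150. -200.    7.] 1.04
[ 169. -223.    7.] 1.15
[ 191. -245.    7.] 1.27
[ 218. -264.    7.] 1.38
```

Emit:
{"name": "step_arm", "arguments": {"hand": [0, 0, 0, 0, 0, 0, 0, 0, 0, 0, 0, 0], "travel": [[11, -30, 6], [25, -57, 6], [42, -81, 6], [60, -103, 7], [73, -127, 7], [89, -148, 7], [107, -168, 7], [128, -185, 7], [150, -200, 7], [169, -223, 7], [191, -245, 7], [218, -264, 7]], "turn": [0.12, 0.23, 0.35, 0.46, 0.58, 0.69, 0.81, 0.92, 1.04, 1.15, 1.27, 1.38]}}

```text
t: 3.5
ee_pos: [0.2702, -0.0137, 0.1051]
ee_rot: [0.076, 3.139, -0.002]
ft_force: [1.1, -0.4, 1.1]
opening: 0.0003
```

```bash
python3 - <<'E'
from h import *
s=manip.state(); p=s['ee_pos']; print(s['t'],p,s['joints'],s['ft_force'],s['joint_velocities']); M=R.from_rotvec(s['ee_rot']).as_matrix();print(M)
f=np.load('fit.npy')
def T(q): return R.from_euler('z',f[2]).apply(np.array(q)/1000)+[f[0],f[1],0]
print('above hatch', T([62,-10,300]), to_tool(T([62,-10,300])), 'knob',T([-78,0,245]))
yaw=np.arctan2(M[1,0],M[0,0]); print('turn to tool x=-barrel x:', -(np.angle(np.exp(1j*(f[2]+np.pi-yaw)))))
E
```

```text
3.5 [ 0.2702 -0.0137  0.1051] [-0.0921 -0.1023  2.2724 -0.0011  0.9698 -1.6141] [ 1.0509 -0.3982  1.1149] [-1.1525  0.2236 -0.1777  0.001  -0.0435 -0.0571]
[[-0.9988  0.0482  0.0016]
 [ 0.0482  0.9988 -0.001 ]
 [-0.0017 -0.0009 -1.    ]]
above hatch [ 0.6416 -0.1398  0.3   ] [-377.3415 -108.2038 -194.1602] knob [ 0.5013 -0.1362  0.245 ]
turn to tool x=-barrel x: -0.09420283203466795
```

Emit:
{"name": "step_arm", "arguments": {"hand": [0, 0, 0, 0, 0, 0, 0, 0, 0, 0, 0, 0], "travel": [[0, -8, -25], [0, -20, -65], [-10, -30, -105], [-30, -40, -145], [-60, -52, -180], [-95, -64, -205], [-135, -76, -220], [-175, -88, -225], [-215, -96, -225], [-250, -102, -225], [-275, -103, -225], [-280, -103, -225]], "turn": [0, -0.02, -0.04, -0.06, -0.08, -0.09, -0.09, -0.09, -0.09, -0.09, -0.09, -0.09]}}

```text
t: 4.7
ee_pos: [0.5467, -0.1302, 0.3292]
ee_rot: [-0.066, 3.141, -0.001]
ft_force: [0.4, -0.5, -0.6]
opening: 0.0002
```

```bash
python3 - <<'E'
from h import *
s=manip.state(); print(s['t'],s['ee_pos'],s['ft_force'],np.abs(s['joint_velocities']).max())
snap('wrist','w1')
for n in ['sleeve_notch','hatch_press','hatch_edge','handle_knob','handle_root','tumbler']:
    r=imaging.place_of('wrist',n); print(n,[(np.array(x['centre']),round(x['confidence'],2)) for x in r[:2]])
np.save('w1.npy',np.r_[s['ee_pos'],s['ee_rot']])
E
```

```text
4.7 [ 0.5467 -0.1302  0.3292] [ 0.4131 -0.5245 -0.6204] 0.0675411673822186
sleeve_notch []
hatch_press [(array([ 0.6314, -0.1245,  0.2055]), 0.92)]
hatch_edge []
handle_knob [(array([ 0.502 , -0.1387,  0.2454]), 0.82)]
handle_root []
tumbler []
```

View pics/w1.png

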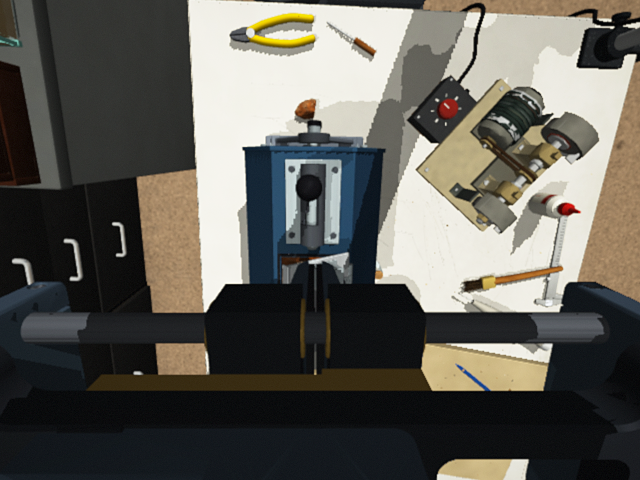

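The wrist picture shows the sleeve axis near column 312 and the knob at (310,187). The tool is parallel to the barrel, and the gripper hides the hatch. This agrees with the fit to about 2 mm. Next I'll move over the hatch and press down gradually.

Emit:
{"name": "step_arm", "arguments": {"hand": [0, 0, 0, 0, 0, 0, 0, 0, 0, 0, 0, 0], "travel": [[-25, -3, 0], [-60, -6, 10], [-88, -9, 35], [-94, -9, 65], [-94, -9, 85], [-94, -9, 95], [-94, -9, 104], [-94, -9, 112], [-94, -9, 120], [-94, -9, 127], [-94, -9, 134], [-94, -9, 138]], "turn": [0, 0, 0, 0, 0, 0, 0, 0, 0, 0, 0, 0]}}

```text
t: 6.25
ee_pos: [0.638, -0.135, 0.1931]
ee_rot: [-0.065, 3.139, -0.002]
ft_force: [0.5, 0.2, -0.7]
opening: 0.0002
```

Emit:
{"name": "step_arm", "arguments": {"hand": [0, 0, 0], "travel": [[0, 0, 3], [0, 0, 6], [0, 0, 8]], "turn": [0, 0, 0]}}

```text
t: 6.55
ee_pos: [0.6382, -0.135, 0.1852]
ee_rot: [-0.065, 3.138, -0.002]
ft_force: [0.9, -0.2, 1.5]
opening: 0.0005
```

```bash
python3 - <<'E'
from h import *
s=manip.state(); print(s['t'],s['ee_pos'],s['ft_force'],s['wrist_torque'])
a=snap('scene','s2')
for n in ['hatch_press','hatch_edge']:
    r=imaging.place_of('scene',n); print(n,[(np.array(x['centre']),round(x['confidence'],2)) for x in r[:2]])
cv2.imwrite('pics/v3.png',cv2.resize(a[80:320,180:500][:,:,::-1],(640,480)))
E
```

```text
6.55 [ 0.6382 -0.135   0.1852] [ 0.8818 -0.1709  1.4889] [ 0.0213  0.0096 -0.0086]
hatch_press [(array([ 0.6332, -0.1212,  0.2022]), 0.63)]
hatch_edge [(array([ 0.6291, -0.158 ,  0.224 ]), 0.69)]
```

View pics/v3.png

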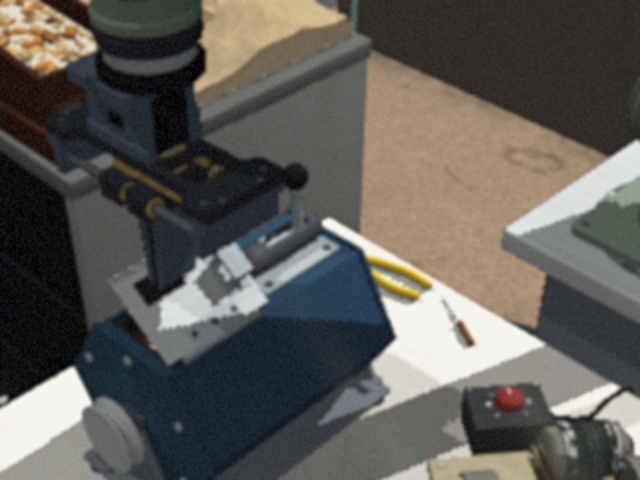

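The finger stands on the plate, but how far the hatch has closed is unclear. I'll overlay the modelled hatch outline at a few angles.

```bash
python3 - <<'E'
from h import *
f=np.load('fit.npy'); Rz=R.from_euler('z',f[2])
def hatch(th):
    c=[]
    for x,w in[(-2,3.5),(104,3.5),(104,83.5),(-2,83.5)]: c.append([x,41.5-w*np.cos(th)+2*np.sin(th),179+w*np.sin(th)+2*np.cos(th)])
    return Rz.apply(np.array(c)/1000)+[f[0],f[1],0]
out=[]
for n in('s0','s2'):
    a=cv2.resize(cv2.imread(f'pics/{n}.png')[120:280,200:400],(800,640),interpolation=cv2.INTER_CUBIC)
    for th,col in((0,(0,255,0)),(.12,(0,255,255)),(.63,(0,0,255))):
        u=(proj('scene',hatch(th))-[200,120])*4; cv2.polylines(a,[u.astype(int)],True,col,1)
    out.append(a[100:600,100:500])
cv2.imwrite('pics/v4.png',np.hstack(out))
E
```

```text
(no output)
```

View pics/v4.png

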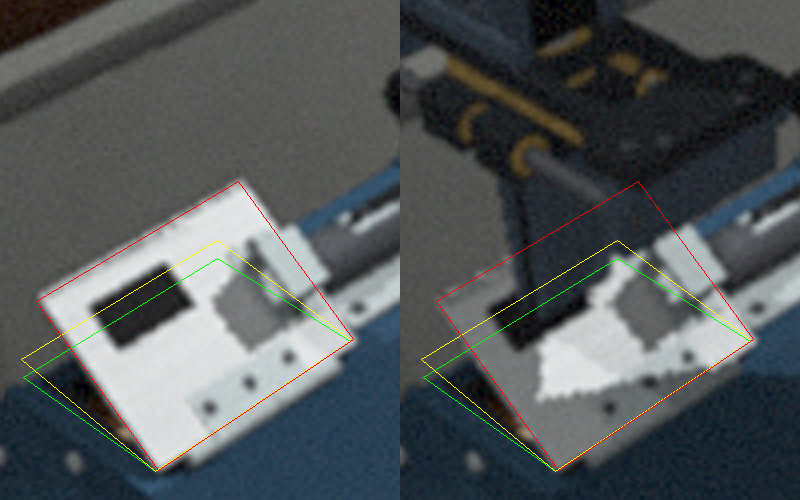

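```bash
python3 - <<'E'
from h import *
s=manip.state(); p=np.array(s['ee_pos']); M=R.from_rotvec(s['ee_rot'])
a=cv2.resize(cv2.imread('pics/s2.png')[120:280,200:400],(800,640),interpolation=cv2.INTER_CUBIC)
for z,col in((0,(0,255,0)),(-.03,(0,0,255))):
    q=p+M.apply([[dx,dy,z] for dx,dy in((-.016,-.0135),(.016,-.0135),(.016,.0135),(-.016,.0135))])
    u=(proj('scene',q)-[200,120])*4; print(u/4+[200,120]); cv2.polylines(a,[u.astype(int)],True,col,1)
b=snap('top','t2'); t=cv2.resize(cv2.imread('pics/t2.png')[150:300,250:400],(500,500))
for n in ['hatch_press','hatch_edge']:
    r=imaging.place_of('top',n); print(n,[(np.array(x['centre']),round(x['confidence'],2)) for x in r[:2]])
cv2.imwrite('pics/v5.png',np.hstack([a[100:600,100:400],t]))
E
```

```text
[[253.9931 235.1717]
 [268.9043 225.9725]
 [280.036  233.3238]
 [265.0907 242.8272]]
[[252.2241 220.6455]
 [267.5154 211.5186]
 [278.8854 218.7943]
 [263.5573 228.2299]]
hatch_press [(array([ 0.6269, -0.1222,  0.2026]), 0.74)]
hatch_edge [(array([ 0.6282, -0.1585,  0.2271]), 0.61)]
```

View pics/v5.png

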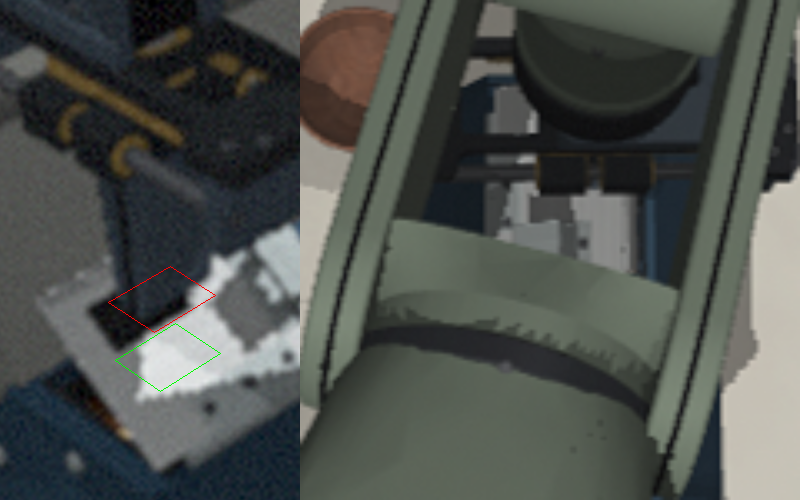

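The tip shows about 30 mm higher than the reported TCP, and it is just touching the hatch, which has moved only slightly (edge z about 0.226). So the tip offset is uncertain. I'll continue in small steps and watch the force, which will calibrate the offset at the stop.

Emit:
{"name": "step_arm", "arguments": {"hand": [0, 0, 0, 0], "travel": [[0, 0, 3], [0, 0, 6], [0, 0, 9], [0, 0, 12]], "turn": [0, 0, 0, 0]}}

```text
t: 7.25
ee_pos: [0.6381, -0.1351, 0.1729]
ee_rot: [-0.065, 3.139, -0.002]
ft_force: [0.2, -0.5, 0.9]
opening: 0.0001
```

```bash
python3 - <<'E'
from h import *
s=manip.state(); print(s['t'],s['ee_pos'],s['ft_force'],s['wrist_torque'])
snap('scene','s3')
for n in ['hatch_press','hatch_edge']:
    r=imaging.place_of('scene',n); print(n,[(np.array(x['centre']),round(x['confidence'],2)) for x in r[:2]])
w=cv2.imread('pics/w1.png')[230:330,250:380]; b=cv2.imread('pics/s3.png')[140:260,210:350]
cv2.imwrite('pics/v6.png',np.hstack([cv2.resize(cv2.convertScaleAbs(w,alpha=2,beta=20),(400,400)),cv2.resize(cv2.convertScaleAbs(b,alpha=1.5),(400,400))]))
E
```

```text
7.25 [ 0.6381 -0.1351  0.1729] [ 0.221  -0.5179  0.935 ] [-0.0503  0.0668 -0.0338]
hatch_press [(array([ 0.6314, -0.1277,  0.1975]), 0.68)]
hatch_edge [(array([ 0.6309, -0.1628,  0.2175]), 0.77)]
```

View pics/v6.png

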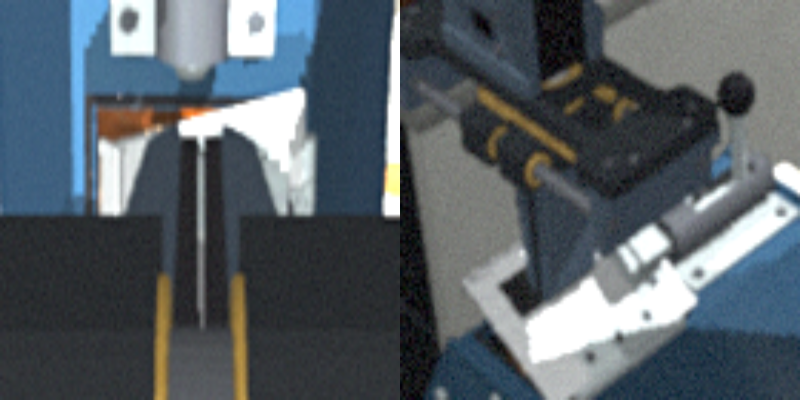

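The hatch now follows the finger down (edge z 0.2175, roughly 0.45 rad) at low force. Continuing.

Emit:
{"name": "step_arm", "arguments": {"hand": [0, 0, 0, 0, 0], "travel": [[0, 0, 3], [0, 0, 6], [0, 0, 9], [0, 0, 12], [0, 0, 14]], "turn": [0, 0, 0, 0, 0]}}

```text
t: 7.9
ee_pos: [0.6377, -0.135, 0.1582]
ee_rot: [-0.065, 3.14, -0.002]
ft_force: [0.7, -0.2, 1.1]
opening: 0.0005
```

```bash
python3 - <<'E'
from h import *
s=manip.state(); print(s['t'],s['ee_pos'],s['ft_force'],s['wrist_torque'])
snap('scene','s4')
for n in ['hatch_press','hatch_edge']:
    r=imaging.place_of('scene',n); print(n,[(np.array(x['centre']),round(x['confidence'],2)) for x in r[:2]])
E
```

```text
7.9 [ 0.6377 -0.135   0.1582] [ 0.6612 -0.2095  1.1261] [-0.1511 -0.004   0.0117]
hatch_press [(array([ 0.6325, -0.1315,  0.1876]), 0.71)]
hatch_edge [(array([ 0.6311, -0.174 ,  0.1937]), 0.75)]
```

Emit:
{"name": "step_arm", "arguments": {"hand": [0, 0, 0, 0], "travel": [[0, 0, 2], [0, 0, 4], [0, 0, 6], [0, 0, 7]], "turn": [0, 0, 0, 0]}}

```text
t: 8.45
ee_pos: [0.6376, -0.1347, 0.151]
ee_rot: [-0.065, 3.141, -0.001]
ft_force: [0.3, -0.7, 1.3]
opening: 0.0005
```

Emit:
{"name": "step_arm", "arguments": {"hand": [0, 0], "travel": [[0, 0, 1], [0, 0, 2]], "turn": [0, 0]}}

```text
t: 8.65
ee_pos: [0.6376, -0.1348, 0.1492]
ee_rot: [-0.065, 3.141, -0.001]
ft_force: [-0.1, -0.3, 6.1]
opening: 0.0008
```

```bash
python3 - <<'E'
from h import *
s=manip.state(); print(s['t'],s['ee_pos'],s['ft_force'],s['wrist_torque'],s['joint_efforts'])
snap('scene','s5')
for n in ['hatch_press','hatch_edge']:
    r=imaging.place_of('scene',n); print(n,[(np.array(x['centre']),round(x['confidence'],2)) for x in r[:2]])
E
```

```text
8.65 [ 0.6376 -0.1348  0.1492] [-0.128  -0.2929  6.1257] [-0.0549  0.3087 -0.0409] [  0.4811 -44.1759 -21.1411   0.1977  -0.36     0.002 ]
hatch_press [(array([ 0.5769, -0.1329, -0.0008]), 0.75), (array([ 0.63  , -0.1289,  0.1809]), 0.68)]
hatch_edge [(array([ 0.6302, -0.176 ,  0.1777]), 0.91)]
```

Emit:
{"name": "step_arm", "arguments": {"hand": [0, 0, 0], "travel": [[0, 0, 1], [0, 0, 1], [0, 0, 1]], "turn": [0, 0, 0]}}

```text
t: 9.1
ee_pos: [0.6376, -0.1348, 0.1492]
ee_rot: [-0.065, 3.14, -0.001]
ft_force: [-1.3, -0.5, 6.1]
opening: 0.0005
```

Emit:
{"name": "step_arm", "arguments": {"hand": [0, 0, 0], "travel": [[0, 0, 2], [0, 0, 3], [0, 0, 3]], "turn": [0, 0, 0]}}

```text
t: 9.4
ee_pos: [0.6377, -0.1349, 0.1492]
ee_rot: [-0.065, 3.138, -0.002]
ft_force: [-3.8, -0.5, 12.9]
opening: 0.0005
```

The hatch sits solidly at a reported TCP z of 0.149 with 13 N, and the edge measured z 0.178, so it is shut. The true tip is therefore about 32 mm above the reported TCP. I'll lift and go behind the handle, checking the offset against the wrist picture.

Emit:
{"name": "step_arm", "arguments": {"hand": [0, 0, 0, 0, 0, 0, 0, 0, 0, 0], "travel": [[0, 0, -15], [0, 0, -50], [5, 0, -90], [30, 1, -115], [70, 2, -120], [110, 3, -120], [145, 4, -120], [168, 4, -120], [176, 4, -120], [176, 4, -120]], "turn": [0, 0, 0, 0, 0, 0, 0, 0, 0, 0]}}

```text
t: 10.4
ee_pos: [0.461, -0.1379, 0.2688]
ee_rot: [-0.065, 3.137, -0.002]
ft_force: [0.7, -0.5, -0.3]
opening: 0.0007
```

```bash
python3 - <<'E'
from h import *
c=imaging.calibration('wrist'); A=np.array(c['tool_from_camera']); K=np.array(c['mtx'])
def wp(pose,P,dz=0):
    X=R.from_rotvec(pose[3:]).inv().apply(np.array(P)-pose[:3]-[0,0,dz]); q=A[:3,:3].T@(X-A[:3,3]); return (K@q)[:2]/q[2]
w=np.load('w1.npy'); f=np.load('fit.npy')
T=lambda q:R.from_euler('z',f[2]).apply(np.array(q)/1000)+[f[0],f[1],0]
for dz in(0,.032): print(dz,[wp(w,T(q),dz) for q in([-78,0,245.5],[-96,0,189.5],[-14,0,189.5])])
s=manip.state(); print(s['t'],s['ee_pos'],s['ft_force'])
im=snap('wrist','w2'); 
S=imaging.read_camera('scene')
for n in ['hatch_edge','handle_knob','hatch_press','sleeve_notch']:
    r=imaging.place_of('scene',n); print(n,[(np.array(x['centre']),round(x['confidence'],2)) for x in r[:2]])
cv2.imwrite('pics/v7.png',np.hstack([cv2.resize(im,(480,360))[:,:,::-1],cv2.resize(S[100:280,200:360],(320,360))[:,:,::-1]]))
E
```

```text
0 [array([310.8222, 185.994 ]), array([311.3597, 162.197 ]), array([311.8842, 242.0458])]
0.032 [array([311.2262, 182.6813]), array([311.6631, 161.3589]), array([312.1285, 234.8406])]
10.4 [ 0.461  -0.1379  0.2688] [ 0.6572 -0.5257 -0.2602]
hatch_edge [(array([ 0.6266, -0.1749,  0.1794]), 0.75)]
handle_knob [(array([ 0.4997, -0.1373,  0.2498]), 0.65)]
hatch_press [(array([ 0.628 , -0.1332,  0.1826]), 0.78)]
sleeve_notch [(array([ 0.5386, -0.1346,  0.1872]), 0.81)]
```

View pics/v7.png

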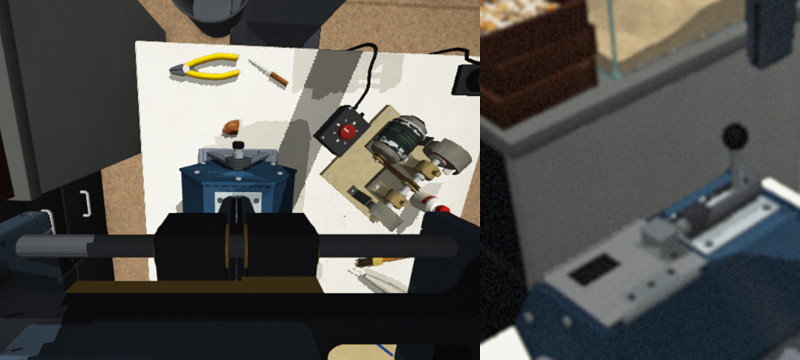

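The pictures show the hatch lying flat and shut and the handle upright, with the knob at panel (735,135). Now I'll descend behind the knob and start pushing.

Emit:
{"name": "step_arm", "arguments": {"hand": [0, 0, 0, 0, 0, 0, 0, 0, 0, 0, 0, 0], "travel": [[0, 0, 20], [0, 0, 50], [0, 0, 72], [0, 0, 79], [0, 0, 79], [-4, 0, 79], [-8, 0, 79], [-12, 0, 79], [-15, 0, 79], [-18, 0, 79], [-21, 0, 79], [-24, 0, 79]], "turn": [0, 0, 0, 0, 0, 0, 0, 0, 0, 0, 0, 0]}}

```text
t: 11.9
ee_pos: [0.4865, -0.1372, 0.1893]
ee_rot: [-0.066, 3.138, -0.002]
ft_force: [-3.1, -0.7, 3.5]
opening: 0.0007
```

```bash
python3 - <<'E'
from h import *
s=manip.state(); print(s['t'],s['ee_pos'],s['ft_force'],s['wrist_torque'])
S=snap('scene','s6')
for n in ['handle_knob','handle_root','hatch_edge']:
    r=imaging.place_of('scene',n); print(n,[(np.array(x['centre']),round(x['confidence'],2)) for x in r[:2]])
cv2.imwrite('pics/v8.png',cv2.resize(S[80:280,220:420],(600,600))[:,:,::-1])
E
```

```text
11.9 [ 0.4865 -0.1372  0.1893] [-3.1079 -0.7415  3.4717] [-0.1768  0.481  -0.0119]
handle_knob []
handle_root [(array([ 0.5112, -0.1375,  0.1868]), 0.55)]
hatch_edge [(array([ 0.629 , -0.1736,  0.1771]), 0.59)]
```

View pics/v8.png

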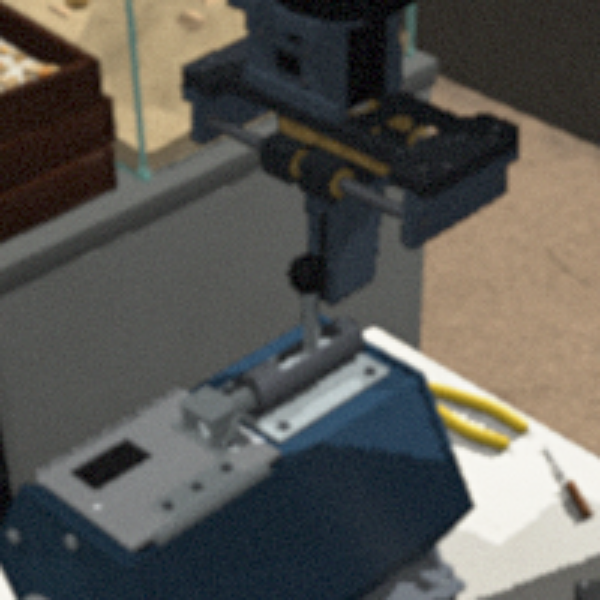

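The finger is against the knob (305,272), with the tip just below it. The root has moved 10 mm at 3 N. I'll keep pushing.

Emit:
{"name": "step_arm", "arguments": {"hand": [0, 0, 0, 0, 0, 0, 0], "travel": [[-3, 0, 0], [-6, 0, 0], [-9, 0, 0], [-12, 0, 0], [-15, 0, 0], [-18, 0, 0], [-20, 0, 0]], "turn": [0, 0, 0, 0, 0, 0, 0]}}

```text
t: 12.8
ee_pos: [0.5071, -0.1362, 0.1891]
ee_rot: [-0.066, 3.138, -0.002]
ft_force: [-2.7, -0.6, 1.6]
opening: 0.0002
```

Emit:
{"name": "step_arm", "arguments": {"hand": [0, 0], "travel": [[-2, 0, 0], [-4, 0, 0]], "turn": [0, 0]}}

```text
t: 13.0
ee_pos: [0.511, -0.136, 0.1891]
ee_rot: [-0.066, 3.138, -0.001]
ft_force: [-6.5, -1.2, 4.0]
opening: 0.0005
```

```bash
python3 - <<'E'
from h import *
s=manip.state(); print(s['t'],s['ee_pos'],s['ft_force'],s['wrist_torque'])
S=snap('scene','s7')
for n in ['handle_knob','handle_root','hatch_edge']:
    r=imaging.place_of('scene',n); print(n,[(np.array(x['centre']),round(x['confidence'],2)) for x in r[:2]])
E
```

```text
13.0 [ 0.511  -0.136   0.1891] [-6.4583 -1.1623  3.9902] [-0.2125  0.9954 -0.0589]
handle_knob [(array([ 0.5352, -0.1401,  0.2486]), 0.78), (array([ 0.7616, -0.126 ,  0.0217]), 0.62)]
handle_root [(array([ 0.5362, -0.1357,  0.1887]), 0.51)]
hatch_edge [(array([ 0.63  , -0.1741,  0.1777]), 0.64)]
```

Emit:
{"name": "step_arm", "arguments": {"hand": [0, 0, 0], "travel": [[-2, 0, 0], [-3, 0, 0], [-3, 0, 0]], "turn": [0, 0, 0]}}

```text
t: 13.5
ee_pos: [0.5111, -0.136, 0.1891]
ee_rot: [0.066, -3.138, 0.002]
ft_force: [-9.5, -1.2, 6.4]
opening: 0.0003
```

Emit:
{"name": "step_arm", "arguments": {"hand": [0, 0, 0], "travel": [[-3, 0, 0], [-5, 0, 0], [-5, 0, 0]], "turn": [0, 0, 0]}}

```text
t: 13.8
ee_pos: [0.5111, -0.1359, 0.1892]
ee_rot: [0.066, -3.128, 0.002]
ft_force: [-15.3, -1.6, 10.3]
opening: 0.0008
```

The bolt is at a solid stop: 15 N with no further motion, about 35–36 mm of travel. Now I'll back off and come round to the knob's left side.

Emit:
{"name": "step_arm", "arguments": {"hand": [0, 0, 0, 0, 0, 0, 0, 0, 0], "travel": [[6, 0, 0], [14, 5, 2], [15, 20, 3], [15, 36, 3], [10, 42, 3], [-5, 42, 3], [-18, 42, 3], [-27, 42, 3], [-27, 42, 3]], "turn": [0, 0, 0, 0, 0, 0, 0, 0, 0]}}

```text
t: 14.7
ee_pos: [0.5377, -0.0927, 0.1854]
ee_rot: [0.067, -3.128, 0.002]
ft_force: [-0.0, -0.3, -0.5]
opening: 0.0006
```

```bash
python3 - <<'E'
from h import *
s=manip.state(); print(s['t'],s['ee_pos'],s['ft_force'])
S=snap('scene','s8')
for n in ['handle_knob','handle_root','hatch_edge']:
    r=imaging.place_of('scene',n); print(n,[(np.array(x['centre']),round(x['confidence'],2)) for x in r[:2]])
E
```

```text
14.7 [ 0.5377 -0.0927  0.1854] [-0.0417 -0.3015 -0.4618]
handle_knob [(array([ 0.5361, -0.1364,  0.2465]), 0.6)]
handle_root [(array([ 0.5369, -0.1352,  0.189 ]), 0.73)]
hatch_edge [(array([ 0.7601, -0.1262,  0.0198]), 0.66), (array([ 0.6299, -0.1762,  0.1781]), 0.63)]
```

Emit:
{"name": "step_arm", "arguments": {"hand": [0, 0, 0, 0, 0, 0, 0, 0, 0, 0], "travel": [[0, -6, 0], [0, -12, 0], [0, -17, 0], [0, -21, 0], [0, -25, 0], [0, -29, 0], [0, -34, 0], [0, -39, 0], [0, -44, 0], [0, -48, 0]], "turn": [0, 0, 0, 0, 0, 0, 0, 0, 0, 0]}}

```text
t: 15.9
ee_pos: [0.5379, -0.1412, 0.1856]
ee_rot: [0.065, -3.127, 0.001]
ft_force: [-0.0, 0.4, 0.7]
opening: 0.0004
```

```bash
python3 - <<'E'
from h import *
s=manip.state(); print(s['t'],s['ee_pos'],s['ft_force'])
S=snap('scene','s9')
for n in ['handle_knob','handle_root','hatch_edge']:
    r=imaging.place_of('scene',n); print(n,[(np.array(x['centre']),round(x['confidence'],2)) for x in r[:2]])
E
```

```text
15.9 [ 0.5379 -0.1412  0.1856] [-0.0357  0.3851  0.654 ]
handle_knob [(array([ 0.5363, -0.1675,  0.2377]), 0.49)]
handle_root [(array([ 0.5388, -0.1327,  0.1885]), 0.4)]
hatch_edge [(array([ 0.6278, -0.1725,  0.1798]), 0.84)]
```

Emit:
{"name": "step_arm", "arguments": {"hand": [0, 0, 0, 0, 0, 0], "travel": [[0, -4, 0], [0, -8, 0], [0, -12, 0], [0, -16, 0], [0, -20, 0], [0, -22, 0]], "turn": [0, 0, 0, 0, 0, 0]}}

```text
t: 16.7
ee_pos: [0.5388, -0.1636, 0.1857]
ee_rot: [0.065, -3.127, 0.002]
ft_force: [-0.7, 0.8, 0.1]
opening: 0.0004
```

```bash
python3 - <<'E'
from h import *
s=manip.state(); print(s['t'],s['ee_pos'],s['ft_force'])
S=snap('scene','s10')
for n in ['handle_knob','handle_root']:
    r=imaging.place_of('scene',n); print(n,[(np.array(x['centre']),round(x['confidence'],2)) for x in r[:2]])
E
```

```text
16.7 [ 0.5388 -0.1636  0.1857] [-0.6538  0.7905  0.0546]
handle_knob [(array([ 0.6526, -0.028 ,  0.0263]), 0.61), (array([ 0.5379, -0.184 ,  0.2182]), 0.53)]
handle_root [(array([ 0.5389, -0.1376,  0.1881]), 0.48)]
```

Emit:
{"name": "step_arm", "arguments": {"hand": [0, 0, 0, 0, 0, 0, 0, 0, 0, 0, 0], "travel": [[0, 2, -10], [0, 2, -25], [0, -12, -25], [0, -26, -25], [0, -26, -25], [0, -26, -19], [0, -26, -14], [0, -26, -10], [0, -26, -6], [0, -26, -2], [0, -26, 1]], "turn": [0, 0, 0, 0, 0, 0, 0, 0, 0, 0, 0]}}

```text
t: 17.95
ee_pos: [0.5399, -0.1893, 0.1845]
ee_rot: [0.065, -3.127, 0.002]
ft_force: [0.4, -0.6, 0.1]
opening: 0.0006
```

Emit:
{"name": "step_arm", "arguments": {"hand": [0, 0], "travel": [[0, 0, 2], [0, 0, 3]], "turn": [0, 0]}}

```text
t: 18.15
ee_pos: [0.5398, -0.1892, 0.1812]
ee_rot: [0.065, -3.127, 0.002]
ft_force: [-0.3, -0.1, 0.1]
opening: 0.0006
```

```bash
python3 - <<'E'
from h import *
s=manip.state(); print(s['t'],s['ee_pos'],s['ft_force'])
S=snap('scene','s11')
for n in ['handle_knob','handle_root']:
    r=imaging.place_of('scene',n); print(n,[(np.array(x['centre']),round(x['confidence'],2)) for x in r[:2]])
E
```

```text
18.15 [ 0.5398 -0.1892  0.1812] [-0.2917 -0.1222  0.1257]
handle_knob [(array([ 0.5382, -0.1876,  0.2037]), 0.7)]
handle_root [(array([ 0.5418, -0.1339,  0.1918]), 0.49), (array([ 0.6523, -0.0271,  0.0246]), 0.2)]
```

Emit:
{"name": "step_arm", "arguments": {"hand": [0, 0, 0], "travel": [[0, 0, 1], [0, 0, 3], [0, 0, 3]], "turn": [0, 0, 0]}}

```text
t: 18.6
ee_pos: [0.5402, -0.1895, 0.1803]
ee_rot: [0.065, -3.129, 0.004]
ft_force: [-1.5, 0.1, 7.1]
opening: 0.0004
```

That is the firm stop, 7 N at the expected height. I'll hold briefly, lift clear and check.

Emit:
{"name": "step_arm", "arguments": {"hand": [0, 0, 0, 0, 0, 0, 0, 0, 0], "travel": [[0, 0, 3], [0, 0, 3], [0, 0, -10], [0, 0, -40], [0, 0, -80], [20, 0, -110], [60, 0, -120], [80, 0, -120], [80, 0, -120]], "turn": [0, 0, 0, 0, 0, 0, 0, 0, 0]}}

```text
t: 19.5
ee_pos: [0.4599, -0.1925, 0.3028]
ee_rot: [0.063, -3.131, 0.005]
ft_force: [1.1, -0.3, -0.3]
opening: 0.0007
```

```bash
python3 - <<'E'
from h import *
s=manip.state(); print(s['t'],s['ee_pos'],s['ft_force'],np.abs(s['joint_velocities']).max())
S=snap('scene','s12')
for n in ['handle_knob','handle_root','hatch_edge','hatch_press','bowl_mid','vial_mid','needles_mid']:
    r=imaging.place_of('scene',n); print(n,[(np.array(x['centre']),round(x['confidence'],2)) for x in r[:2]])
W=snap('wrist','w12')
for n in ['lump_mid','handle_knob']:
    r=imaging.place_of('wrist',n); print(n,[(np.array(x['centre']),round(x['confidence'],2)) for x in r[:2]])
cv2.imwrite('pics/v9.png',np.hstack([cv2.resize(S[80:280,200:400],(400,400)),cv2.resize(W[0:300,170:470],(400,400))])[:,:,::-1])
E
```

```text
19.5 [ 0.4599 -0.1925  0.3028] [ 1.0544 -0.3123 -0.3064] 0.05190290495533547
handle_knob [(array([ 0.5406, -0.1874,  0.2037]), 0.72)]
handle_root [(array([ 0.5376, -0.1361,  0.1909]), 0.74)]
hatch_edge [(array([ 0.6275, -0.1733,  0.1821]), 0.57)]
hatch_press [(array([ 0.6323, -0.1337,  0.1809]), 0.9)]
bowl_mid [(array([ 0.7291, -0.0024,  0.0192]), 0.85)]
vial_mid [(array([ 0.6504, -0.0291,  0.0237]), 0.49), (array([ 0.7617, -0.1248,  0.0225]), 0.39)]
needles_mid [(array([ 0.7605, -0.1259,  0.0193]), 0.91)]
lump_mid [(array([ 0.4128, -0.1507,  0.0056]), 0.52)]
handle_knob [(array([ 0.5398, -0.191 ,  0.2013]), 0.41), (array([ 0.7253, -0.0074,  0.022 ]), 0.22)]
```

View pics/v9.png

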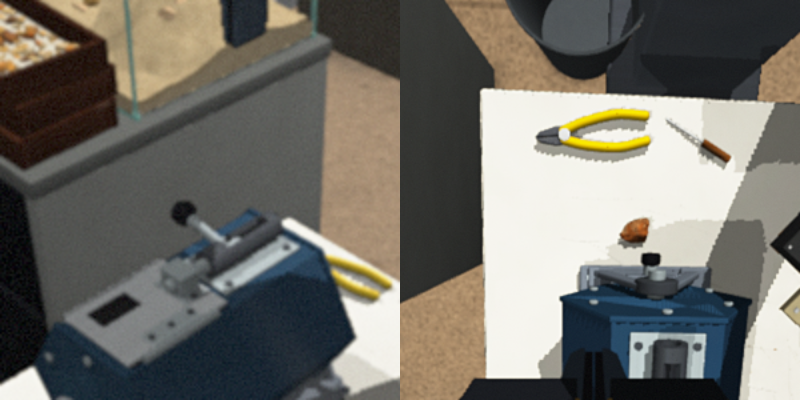

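The final picture shows the hatch flat, the bolt in the keeper, and the handle lying over to the right with its knob at (183,212). The arm is clear and the loose things are where they stood. Handing in.

```bash
python3 -c "
from h import *
print(order.job_done())"
```

```text
the job is handed in; nothing more can be done
None
```

I pressed the hatch shut, pushed the bolt home against its stop and laid the handle down into the side leg. The job was handed in at about 20 s of the 61 s; no verdict came back.

**Last checks:**

| Check | Measured | Expected |
|---|---|---|
| Hatch edge height | 177–182 mm | 181 mm when shut |
| Hatch middle height | 181 mm | 181 mm when shut |
| Handle foot, world x | 0.5376 m | 0.5377 m when fully home |
| Knob height | 201–204 mm | 202 mm when fully down |
| Knob distance right of the bolt axis | 51–55 mm | 54.6 mm when fully down |

- **Stops:** each stage ended against a solid stop, at 13 N for the hatch, 15 N for the bolt and 7 N for the handle.
- **Loose things:** the bowl, vial, needle stand and lump were each found within about 6 mm of their first reading. The arm was clear and touching nothing.

**What disagreed:**
- **Finger length:** the shut fingertips turned out to end about 32 mm above the reported TCP, so my first press only just touched the hatch. I used the force and the camera instead, and carried that offset through the later moves.
- **Network reports:** a few pointed at the wrong thing, such as the hatch edge on the needle stand. I discarded these because they were far from where the part had to be.

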